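# Pack my vanity caddy and leave the roommate's look-alikes

### The job

Pack my things into the white caddy, each set down in the middle of its own bay: the steel soap tin lying flat and lengthways in the grey bay and the mint toothbrush case lying flat and lengthways in the mint bay, and only after those two the purple nail polish, standing upright in the purple bay. Do not drop my things or tip the bottle over. The blue soap box, the coral toothbrush case, the red nail polish and the ring cone are not mine: leave them standing where they are.

Things in the scene. Friction and masses are not known exactly. Their poses are not given: they have to be found in the camera images.
- soap_tin: Steel travel soap tin (bare grey metal, three dark grooves across the lid), a closed flat box with rounded edges lying flat, 86 mm long (x), 54 mm wide (y), 32 mm high (z up). Origin: centre of its underside. Loose, about 90 g. Same either way round.
- case_mint: Mint-green short travel toothbrush case, a closed plastic bar with rounded edges lying flat, 112 mm long (x), 30 mm wide (y), 26 mm high (z up). Origin: centre of its underside. Loose, light (about 40 g). Same either way round.
- polish_purple: Purple nail polish bottle standing upright: round glass body 30 mm in diameter and 30 mm high, a shoulder tapering to 36 mm, then a round black cap about 15 mm in diameter up to 62 mm. Origin: centre of its underside, z up. Loose, about 55 g.
- bay_grey: Grey bay of the white caddy: fixed shallow tray with a dark grey floor, 142 x 104 mm outside, 136 x 98 mm inside. The three bays stand side by side (order changes), long sides touching, on a 158 x 330 mm base plate. Origin: centre of its underside, 3 mm above the counter; its floor is 6 mm and its 3 mm thick rim 16 mm above the counter. x: along the long side, y: across, towards the next bay, z: up.
- bay_mint: Mint bay of the white caddy: fixed shallow tray with a mint-green floor, 142 x 104 mm outside, 136 x 98 mm inside. The three bays stand side by side (order changes), long sides touching, on a 158 x 330 mm base plate. Origin: centre of its underside, 3 mm above the counter; its floor is 6 mm and its 3 mm thick rim 16 mm above the counter. x: along the long side, y: across, towards the next bay, z: up.
- bay_purple: Purple bay of the white caddy: fixed shallow tray with a purple floor, 142 x 104 mm outside, 136 x 98 mm inside. The three bays stand side by side (order changes), long sides touching, on a 158 x 330 mm base plate. Origin: centre of its underside, 3 mm above the counter; its floor is 6 mm and its 3 mm thick rim 16 mm above the counter. x: along the long side, y: across, towards the next bay, z: up.
- soap_box_blue: Light-blue plastic soap box of the same shape as the soap tin, a closed flat box with rounded edges lying flat, 86 mm long (x), 54 mm wide (y), 32 mm high (z up). Origin: centre of its underside. Loose, about 90 g. Same either way round. It does not belong in the caddy: leave it alone.
- case_coral: Coral (orange-pink) short travel toothbrush case, a closed plastic bar with rounded edges lying flat, 112 mm long (x), 30 mm wide (y), 26 mm high (z up). Origin: centre of its underside. Loose, light (about 40 g). Same either way round. It does not belong in the caddy: leave it alone.
- polish_red: Red nail polish bottle standing upright: round glass body 30 mm in diameter and 30 mm high, a shoulder tapering to 36 mm, then a round black cap about 15 mm in diameter up to 62 mm. Origin: centre of its underside, z up. Loose, about 55 g. It does not belong in the caddy: leave it alone.
- ring_cone: White ceramic ring cone standing upright, round base 60 mm in diameter, 60 mm high, tapering to a blunt tip. Origin: centre of its underside. Loose, about 120 g. It does not belong in the caddy: leave it alone.
Mind the look-alikes: they are no part of the job. Of the things that look like the bay_mint, the smallest one is meant.

How it is judged:
On the way, in this order (a step that is already met when the one before it is completed fails the run):
1. the soap tin lies in the grey bay and the mint case in the mint bay (either first) (horizontal distance between soap_tin and bay_grey below 0.015 m and z of soap_tin in the frame of bay_grey between 0 and 0.007 m and angle between each of soap_tin, case_mint's own z axis and vertical below 0.12 rad and angle between the x axis of soap_tin and the x axis of bay_grey, either way round below 0.3 rad and linear speed of each of soap_tin, case_mint below 0.03 m/s and angular speed of each of soap_tin, case_mint below 0.3 rad/s and horizontal distance between case_mint and bay_mint below 0.015 m and z of case_mint in the frame of bay_mint between 0 and 0.007 m and angle between the x axis of case_mint and the x axis of bay_mint, either way round below 0.3 rad), for 0.2 s.
2. then the purple nail polish stands in the purple bay (horizontal distance between polish_purple and bay_purple below 0.015 m and z of polish_purple in the frame of bay_purple between 0 and 0.007 m and angle between polish_purple's own z axis and vertical below 0.12 rad and linear speed of polish_purple below 0.03 m/s and angular speed of polish_purple below 0.3 rad/s), for 0.2 s.
At the end, for the whole second after the job is handed in: Tin in the grey, mint case in the mint, purple polish in the purple bay: released, at rest on the floor, centres within 15 mm of the bay's, tilt under 0.12 rad, tin and case lengthways within 0.3 rad. Blue box, coral case, red polish and cone within 20 mm of their starts (all of step 1 and all of step 2 and distance of each of case_coral, polish_red, soap_box_blue, ring_cone from where it was at the start of the episode below 0.02 m); the robot touches nothing.
It fails at once if the blue soap box, coral case, red polish or ring cone is shoved more than 20 mm or tipped (distance of any of case_coral, polish_red, soap_box_blue, ring_cone from where it was at the start of the episode above 0.02 m or angle between any of case_coral, polish_red, soap_box_blue, ring_cone's own z axis and vertical above 0.4 rad).
It fails at once if the purple nail polish bottle is tipped over (angle between polish_purple's own z axis and vertical above 0.7 rad).
It fails at once if the soap tin, mint case or purple polish is dropped: out of the fingers while more than 45 mm above the counter ((height (world z) of soap_tin above 0.045 m and contact force between soap_tin and the fingers below 0.02 N) or (height (world z) of case_mint above 0.045 m and contact force between case_mint and the fingers below 0.02 N) or (height (world z) of polish_purple above 0.045 m and contact force between polish_purple and the fingers below 0.02 N)).
It also fails if it takes over 83 s, if anything falls off the work surface, if the arm or the gripper's body presses on something with over 40 N, if the wrist force passes 120 N, or if a joint passes its speed limit or range.

### The arm

A 6-joint arm with a two-finger parallel gripper is mounted at the origin on the work surface. World frame = base frame: x ahead of the robot, y to its left, z up, the work surface at z = 0. Lengths are in m, angles in rad, forces in N, time in s.
With the tool pointing down it reaches from about 0.25 to 0.775 m from the base axis. Payload 4 kg.
Tool frame: the origin (TCP) lies midway between the tips of the shut fingers; the grasp point (between the pads) lies 19 mm behind it; z points along the fingers, x is the direction in which the jaws open and shut, and the axes are right-handed (so a half turn about z gives the same grasp; the last joint's range is limited). The gripper opens to 85 mm and grips with 20 to 120 N. Pads are 22 mm wide; open, the fingers measure 114 mm over their backs; the gripper's body (76 mm by 85 mm) begins 54 mm behind the grasp point. The pads swing forward as they close: fully open they stand 13 mm farther back than shut.
Start: joints at [-1.292, 0.087, 1.371, -0, 1.684, -0.103], TCP at [0.205, -0.51, 0.231] pointing down, gripper open.
Joint ranges: [-3.1, 3.1], [-0.76, 2.03], [0.27, 2.55], [-1.08, 4.22], [0.17, 2.65], [-2.57, 2.57]. Speed limits (rad/s): [2.79, 2.79, 3.14, 3.14, 3.14, 3.14].

### API

Orientations are given as a unit quaternion [w, x, y, z].
In Python, from workcell import monitor, cams, order gives the robot as it stands.
- The arm moves only by the tool jog_arm, never from a script. Its argument "rows" is a list of rows, each a list of 3 entries, a list of its own where there are three numbers: the opening in per cent of the stroke, from 0 (shut) to 100 (fully open), then the shift along the tool's x, y, z in cm, then the turn, a rotation vector about the tool's x, y, z in rad. A call has 1 to 12 rows; each row is the pose to reach, as a shift and turn from the pose commanded when the call began, along the tool's axes at that moment; what a row does not reach only later rows make up. A row lasts 1/8 s, in which the tool goes at most 62.5 mm and 10.7 degrees, less where a joint would pass 70% of its speed; a pose out of reach is approached as far as the arm can. A call with a gripper value outside its range is refused whole. The fingers move at their own pace and stop on an object; "grip_force" is the grip in N (left out, the last holds). Time passes only in rows, so rows that repeat a pose let the fingers close. It gives the time, the measured TCP pose, the force and the opening at its end, in the units of the state.
- monitor.get_obs(): the state, without advancing time (a new reading comes with each control period).
- cams.get_image(name): name is "scene" or "top"; returns the picture (384x512x3 uint8, red, green, blue); there is no depth.
- cams.get_calibration(name): a dict with "fx", "fy", "cx", "cy" (pixels), "rvec" (rotation vector, rad) and "tvec" (3), from world to camera coordinates, as OpenCV has them. Camera axes: x right, y down, z forward; pixel columns grow to the right and rows downward; lengths in m; the calibration is good to about 2 mm. A picture is of the moment at which its call begins. get_calibration takes no time and is no camera call.
- order.job_done(): hands the job in, once; it reports no verdict.
The state is a dict: "time_s": time; "joint_pos": joint angles; "joint_velocities": joint speeds; "tau": joint torques, N m; "eef_pos": TCP position; "orientation": TCP orientation; "wrist_force": force on the tool from outside, world axes, zero at the start; "torque": the same for the moment, N m; "gripper_width": finger opening in m.
Only numpy, scipy, OpenCV 4.12 (cv2) and the standard library are available. Lean on these libraries where they do the work, as an engineer would, in place of code of your own. Each camera call takes 0.05 s, during which the arm holds its last target.

## Working session

There is one attempt and no reset: what is moved stays moved. The work goes in short steps, Python scripts to look and compute and a tool call to move; the robot and the scene stay as the last step left them, time stands still between calls to the robot, and variables do not carry over. Pictures are saved under pics/ and viewed, and the job is handed in when it is done.

Besides the shell and the picture viewer there is one more tool, called after "Emit:" in YAML: its name, and indented under it one key for each argument. jog_arm: Moves the arm, as the interface text tells. Its arguments: {"type":"object","properties":{"rows":{"type":"array","items":{"type":"array"}},"grip_force":{"type":"number"}},"required":["rows"]}

```bash
ls; mkdir -p pics
python3 - <<'E'
from workcell import monitor,cams
import cv2
for n in("scene","top"):
    im=cams.get_image(n); cv2.imwrite(f"pics/{n}0.png",im[:,:,::-1]); print(n,cams.get_calibration(n))
print(monitor.get_obs())
E
```

```text
pics
scene {'fx': 356.75029767138614, 'fy': 356.75029767138614, 'cx': 255.7694849580282, 'cy': 191.57448893126553, 'rvec': array([ 2.22893856,  1.29649691, -0.41925547]), 'tvec': array([-0.27921487, -0.34057784,  1.30657718])}
top {'fx': 346.9055307813341, 'fy': 346.9055307813341, 'cx': 250.83569297776197, 'cy': 193.8934208812352, 'rvec': array([ 2.00538765, -2.21065495,  0.24855696]), 'tvec': array([0.04817182, 0.51163949, 0.86238314])}
{'time_s': 0.1, 'joint_pos': array([-1.29209488e+00,  8.78785918e-02,  1.37210994e+00,  6.27500733e-06,
        1.68361157e+00, -1.03110664e-01]), 'joint_velocities': array([-0.00018394, -0.00099624, -0.00566113, -0.00076142,  0.00151808,
       -0.0006931 ]), 'tau': array([ 1.89903520e-03, -3.53014326e+01, -3.14218748e+01, -1.54726890e-04,
        7.94629566e-03, -1.66267154e-05]), 'eef_pos': array([ 0.20479855, -0.50996101,  0.23025409]), 'orientation': array([-6.47165601e-04,  8.28432850e-01, -5.60087499e-01, -7.67237258e-04]), 'wrist_force': array([-0.76631692,  1.18052593, -0.07733064]), 'torque': array([ 0.0318773 , -0.07081987, -0.0297564 ]), 'gripper_width': 0.08566643076450274}
```

View pics/scene0.png

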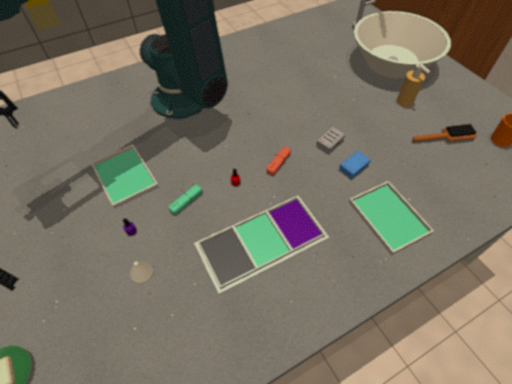

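View pics/top0.png

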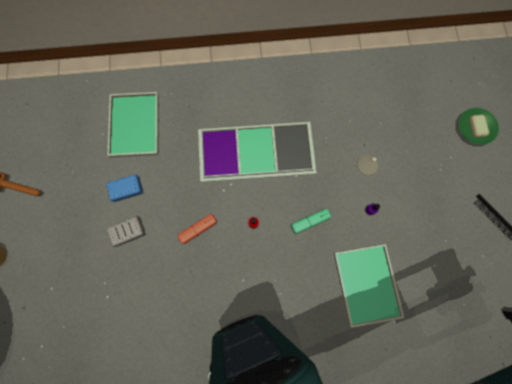

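The top view shows the caddy with its purple (220,152), mint (256,149) and grey (294,146) bays. The tin is at (126,231), the mint case at (311,221) and the purple polish at (372,209). The two large mint trays at (133,124) and (368,285) are look-alikes.

```bash
cat > h.py <<'E'
import numpy as np,cv2
from workcell import monitor,cams
from scipy.spatial.transform import Rotation as R
def cast(n,uv,z):
    c=cams.get_calibration(n); Rm=cv2.Rodrigues(c['rvec'])[0]; t=c['tvec']
    uv=np.atleast_2d(uv).astype(float)
    d=np.c_[(uv[:,0]-c['cx'])/c['fx'],(uv[:,1]-c['cy'])/c['fy'],np.ones(len(uv))]@Rm
    o=-Rm.T@t
    return o+d*((z-o[2])/d[:,2])[:,None]
def proj(n,P):
    c=cams.get_calibration(n);K=np.array([[c['fx'],0,c['cx']],[0,c['fy'],c['cy']],[0,0,1]])
    return cv2.projectPoints(np.atleast_2d(P).astype(float),c['rvec'],c['tvec'],K,None)[0][:,0]
E
python3 - <<'E'
from h import *
for n in("scene","top"):
    c=cams.get_calibration(n); Rm=cv2.Rodrigues(c['rvec'])[0]; print(n,"cam",-Rm.T@c['tvec'])
im=cv2.imread('pics/top0.png')
a=cv2.resize(im[85:255,90:250],None,fx=5,fy=3.5*10/7,interpolation=cv2.INTER_CUBIC)[:600,:800]
def crop(im,x,y,w,h,s,fn): cv2.imwrite(fn,cv2.resize(im[y:y+h,x:x+w],None,fx=s,fy=s,interpolation=cv2.INTER_NEAREST))
crop(im,95,180,300,70,2.6,'pics/c1.png')
hsv=cv2.cvtColor(im,cv2.COLOR_BGR2HSV)
for n,p in dict(tin=(115,236),mint=(311,221),pur=(372,209),blue=(124,187),bayp=(220,152),baym=(256,149),bayg=(294,146),coral=(197,229),red=(253,223),counter=(180,190)).items(): print(n,hsv[p[1],p[0]])
E
```

```text
scene cam [ 1.03945458 -0.2636511   0.86667204]
top cam [0.31322956 0.02038137 0.95355756]
tin [ 23  27 149]
mint [ 73 107 188]
pur [140 205  72]
blue [104 133 172]
bayp [142 201 122]
baym [ 72 121 189]
bayg [30 18 84]
coral [ 11 127 181]
red [178 166  43]
counter [ 30  25 112]
```

View pics/c1.png

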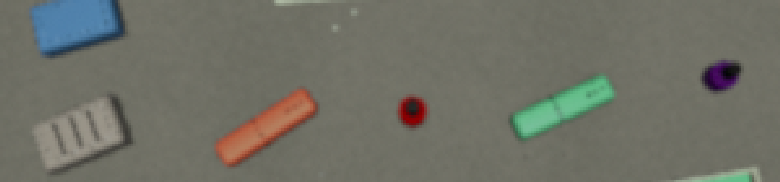

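```bash
cat > meas.py <<'E'
from h import *
im={n:cv2.imread(f'pics/{n}0.png') for n in("scene","top")}
hsv={n:cv2.cvtColor(cv2.resize(im[n],None,fx=4,fy=4,interpolation=cv2.INTER_CUBIC),cv2.COLOR_BGR2HSV) for n in im}
def comp(n,lo,hi,seed):
    m=cv2.inRange(hsv[n],np.array(lo),np.array(hi))
    m=cv2.morphologyEx(m,cv2.MORPH_CLOSE,np.ones((11,11)))
    k,l,s,c=cv2.connectedComponentsWithStats(m)
    sx,sy=seed[0]*4,seed[1]*4
    w=l[sy-8:sy+9,sx-8:sx+9]; w=w[w>0]; i=np.bincount(w).argmax()
    ct=max(cv2.findContours((l==i).astype('uint8'),cv2.RETR_EXTERNAL,cv2.CHAIN_APPROX_NONE)[0],key=len)[:,0]
    return (ct+0.5)/4-0.5
def rect(n,ct,z):
    P=cast(n,ct,z)[:,:2]; (c,wh,a)=cv2.minAreaRect((P*1000).astype('float32'))
    w,h=wh; 
    if w<h: w,h=h,w;a+=90
    return np.round(c,1),np.round([w,h],1),round((a+90)%180-90,1)
for name,lo,hi,st,ss,z in [
 ('bay_p',(130,120,80),(160,255,255),(220,152),(297,223),.006),
 ('bay_m',(60,80,100),(85,255,255),(256,149),(262,240),.006),
 ('bay_g',(0,0,40),(180,60,100),(294,146),(225,258),.006),
 ('mint',(60,60,90),(85,255,255),(311,221),(186,200),.026),
 ('tin',(0,0,130),(60,60,255),(126,226),(331,135),.032),
 ('blue',(95,60,60),(120,255,255),(124,187),(354,164),.032),
 ('coral',(0,90,60),(18,255,255),(197,229),(280,160),.026),
 ('pur',(125,80,20),(165,255,255),(371,209),(129,229),.015)]:
    for n,s in(('top',st),('scene',ss)):
        try: print(name,n,*rect(n,comp(n,lo,hi,s),z))
        except Exception as e: print(name,n,e)
E
python3 meas.py
```

```text
bay_p top [656.9  73.9] [130.   93.5] -1.3
bay_p scene [650.4  76.5] [128.8  91.4] -1.3
bay_m top [654.3 -30.7] [132.6  96.5] -1.4
bay_m scene [647.9 -28.4] [131.6  94.7] -1.6
bay_g top [ 653.5 -136.2] [131.5  94.1] -1.4
bay_g scene [ 643.4 -132.6] [129.9  92.7] -0.9
mint top [ 432.1 -156.4] [113.2  31.4] -71.2
mint scene [ 438.2 -159.7] [114.5  36.6] -70.7
tin top [452.5 343.2] [80.8 48.6] -72.0
tin scene [480.8 347.9] [120.9 109. ] 10.8
blue top [571.  341.2] [90.3 59.8] -78.3
blue scene [580.2 335.6] [103.6  60.5] -78.2
coral top [440.5 151.1] [112.8  33. ] -62.2
coral scene [448.2 147. ] [125.8  38.3] -61.3
pur top [ 448.9 -328.4] [34.1 27.8] -70.2
pur scene [ 448.5 -328.8] [42.6 27.7] 7.0
```

```bash
cat >> h.py <<'E'
def box(c,ang,L,W,z0,z1):
    a=np.radians(ang);u=np.array([np.cos(a),np.sin(a)]);v=np.array([-u[1],u[0]])
    return np.array([[*(np.array(c)+s*L/2*u+t*W/2*v),z] for z in(z0,z1) for s,t in((-1,-1),(1,-1),(1,1),(-1,1))])
def circ(c,r,z): 
    t=np.linspace(0,6.283,24); return np.c_[c[0]+r*np.cos(t),c[1]+r*np.sin(t),0*t+z]
def draw(im,n,P,s,off,col):
    q=((proj(n,P)+0.5-off)*s).astype(int); cv2.polylines(im,[q],True,col,1)
E
cat > ov.py <<'E'
from h import *
tiles=[]
for n,crs in(("top",[(90,205,80,50),(280,195,80,50),(340,185,80,50),(180,105,160,100)]),("scene",[(290,110,80,50),(150,175,80,50),(90,205,80,50),(180,185,160,100)])):
    im=cv2.imread(f'pics/{n}0.png')
    row=[]
    for i,(x,y,w,h) in enumerate(crs):
        s=400//w//2*1.0 if i==3 else 5
        s=2.5 if i==3 else 5
        s/=2 if False else 1
        c=cv2.resize(im[y:y+h,x:x+w],None,fx=s,fy=s,interpolation=cv2.INTER_CUBIC)
        off=np.array([x,y])
        for B in(box((.4525,.3432),-72,.086,.054,0,.032),box((.434,-.158),-71,.112,.03,0,.026)):
            draw(c,n,B[:4],s,off,(0,0,255));draw(c,n,B[4:],s,off,(0,255,255))
        for ce in((.654,.075),(.6513,-.029),(.6487,-.133)):
            draw(c,n,box(ce,-1.4,.142,.104,.016,.016)[:4],s,off,(0,0,255))
        p=(.4487,-.3286)
        for r,z,k in((.015,0,(0,0,255)),(.015,.03,(0,255,255)),(.0075,.062,(255,255,255))):draw(c,n,circ(p,r,z),s,off,k)
        row.append(c)
    tiles.append(row)
cv2.imwrite('pics/ov1.png',np.vstack([np.hstack([r[0],r[1]]) for r in tiles]))
cv2.imwrite('pics/ov2.png',np.vstack([np.hstack([r[2],r[3]]) for r in tiles]))
E
python3 ov.py
```

```text
(no output)
```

View pics/ov1.png

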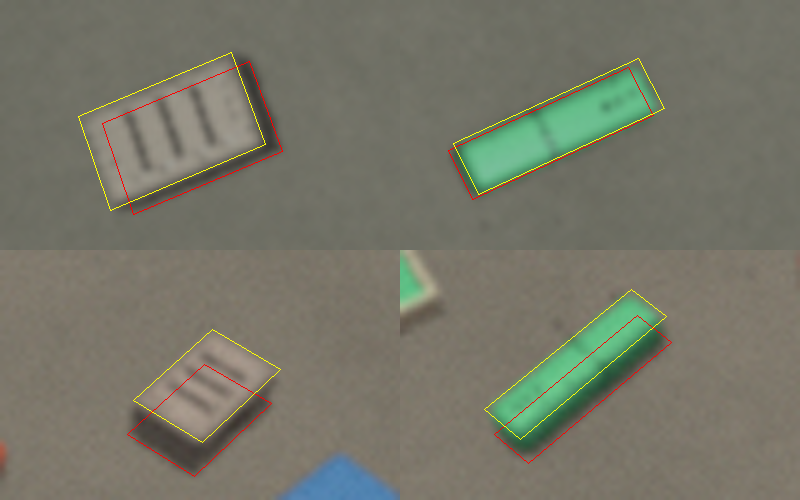

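View pics/ov2.png

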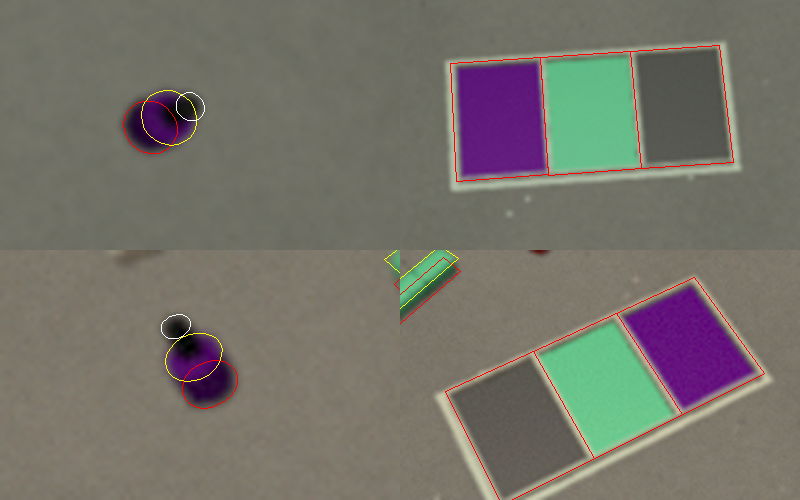

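The overlays match both pictures to about 2–3 mm. I'll do the mint case first.

```bash
cat >> h.py <<'E'
def go(xyz,yaw):
    o=monitor.get_obs(); q=o['orientation']; R0=R.from_quat([q[1],q[2],q[3],q[0]])
    a=np.radians(yaw); x=np.array([np.cos(a),np.sin(a),0]); z=np.array([0,0,-1.]); y=np.cross(z,x)
    R1=R.from_matrix(np.c_[x,y,z])
    s=R0.inv().apply(np.array(xyz)-o['eef_pos'])*100; r=(R0.inv()*R1).as_rotvec()
    print('t',round(o['time_s'],2),'pos',np.round(o['eef_pos'],4),'w',round(o['gripper_width'],4),'F',np.round(o['wrist_force'],1),'| shift cm',np.round(s,2),'turn',np.round(r,3),'deg',np.degrees(np.linalg.norm(r)).round(1))
E
python3 -c "
from h import *
go((.434,-.158,.12),19)"
```

```text
t 0.1 pos [ 0.2048 -0.51    0.2303] w 0.0857 F [-0.8  1.2 -0.1] | shift cm [-24.1  -34.38  11.08] turn [-2.000e-03  1.000e-03 -1.521e+00] deg 87.1
```

Emit:
jog_arm:
  rows:
    - [70,[-24.1,-34.4,11.1],[0,0,-1.52]]
    - [70,[-24.1,-34.4,11.1],[0,0,-1.52]]
    - [70,[-24.1,-34.4,11.1],[0,0,-1.52]]
    - [70,[-24.1,-34.4,11.1],[0,0,-1.52]]
    - [70,[-24.1,-34.4,11.1],[0,0,-1.52]]
    - [70,[-24.1,-34.4,11.1],[0,0,-1.52]]
    - [70,[-24.1,-34.4,11.1],[0,0,-1.52]]
    - [70,[-24.1,-34.4,11.1],[0,0,-1.52]]
    - [70,[-24.1,-34.4,11.1],[0,0,-1.52]]
    - [70,[-24.1,-34.4,11.1],[0,0,-1.52]]
    - [70,[-24.1,-34.4,11.1],[0,0,-1.52]]
    - [70,[-24.1,-34.4,11.1],[0,0,-1.52]]
  grip_force: 40

```text
time_s: 1.6
eef_pos: [0.4342, -0.1592, 0.1205]
orientation: [0.0, 0.987, 0.164, 0.0]
wrist_force: [-0.6, 0.3, 0.6]
gripper_width: 0.0598
```

```bash
python3 -c "
from h import *
go((.434,-.158,.005),19)"
```

```text
t 1.6 pos [ 0.4342 -0.1592  0.1205] w 0.0598 F [-0.6  0.3  0.6] | shift cm [ 0.02 -0.13 11.55] turn [ 0.    -0.    -0.003] deg 0.2
```

Emit:
jog_arm:
  rows:
    - [70,[0,-0.1,4],[0,0,0]]
    - [70,[0,-0.1,8],[0,0,0]]
    - [70,[0,-0.1,10.5],[0,0,0]]
    - [70,[0,-0.1,11.5],[0,0,0]]
    - [70,[0,-0.1,11.5],[0,0,0]]
    - [50,[0,-0.1,11.5],[0,0,0]]
    - [30,[0,-0.1,11.5],[0,0,0]]
    - [20,[0,-0.1,11.5],[0,0,0]]
    - [20,[0,-0.1,11.5],[0,0,0]]
    - [20,[0,-0.1,11.5],[0,0,0]]
    - [20,[0,-0.1,11.5],[0,0,0]]
  grip_force: 40

```text
time_s: 2.98
eef_pos: [0.4353, -0.1583, 0.0069]
orientation: [0.001, 0.986, 0.165, 0.001]
wrist_force: [-0.0, -0.5, 5.4]
gripper_width: 0.029
```

```bash
python3 -c "
from h import *
go((.434,-.158,.12),19)
go((.651,-.03,.12),88.6)
cv2.imwrite('pics/s1.png',cams.get_image('scene')[:,:,::-1])"
```

```text
t 2.98 pos [ 0.4353 -0.1583  0.0069] w 0.029 F [-0.  -0.5  5.4] | shift cm [ -0.09  -0.04 -11.31] turn [ 0.003 -0.002 -0.001] deg 0.2
t 2.98 pos [ 0.4353 -0.1583  0.0069] w 0.029 F [-0.  -0.5  5.4] | shift cm [ 24.59  -5.1  -11.27] turn [ 0.004 -0.    -1.215] deg 69.6
```

View pics/s1.png

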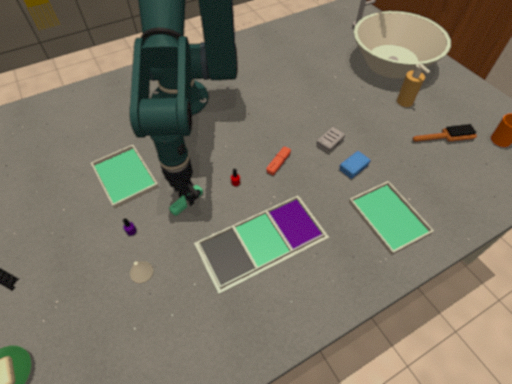

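The picture shows the mint case at (185,200) held between the fingers. I'll lift it and carry it over the mint bay.

Emit:
jog_arm:
  rows:
    - [20,[0,0,-2],[0,0,0]]
    - [20,[0,0,-5],[0,0,0]]
    - [20,[1,-0.2,-8],[0,0,-0.05]]
    - [20,[4,-1,-10],[0,0,-0.18]]
    - [20,[8,-2,-10],[0,0,-0.35]]
    - [20,[12,-3,-10],[0,0,-0.52]]
    - [20,[16,-4,-10],[0,0,-0.7]]
    - [20,[20,-5,-10],[0,0,-0.88]]
    - [20,[23,-5.1,-10],[0,0,-1.05]]
    - [20,[24.6,-5.1,-10],[0,0,-1.215]]
    - [20,[24.6,-5.1,-10],[0,0,-1.215]]
    - [20,[24.6,-5.1,-10],[0,0,-1.215]]

```text
time_s: 4.53
eef_pos: [0.6493, -0.0297, 0.1048]
orientation: [-0.001, 0.717, 0.697, -0.001]
wrist_force: [0.4, -0.4, -0.9]
gripper_width: 0.029
```

```bash
python3 -c "
from h import *
go((.651,-.03,.0135),88.6)
for n in('scene','top'):cv2.imwrite('pics/%s2.png'%n,cams.get_image(n)[:,:,::-1])"
python3 - <<'E'
import cv2,numpy as np
a=cv2.imread('pics/scene2.png')[150:300,160:360];b=cv2.imread('pics/top2.png')[80:230,160:360]
cv2.imwrite('pics/m2.png',cv2.resize(np.hstack([a,b]),None,fx=2,fy=2))
E
```

```text
t 4.53 pos [ 0.6493 -0.0297  0.1048] w 0.029 F [ 0.4 -0.4 -0.9] | shift cm [-0.03  0.19  9.13] turn [-0.002  0.    -0.003] deg 0.2
```

View pics/m2.png

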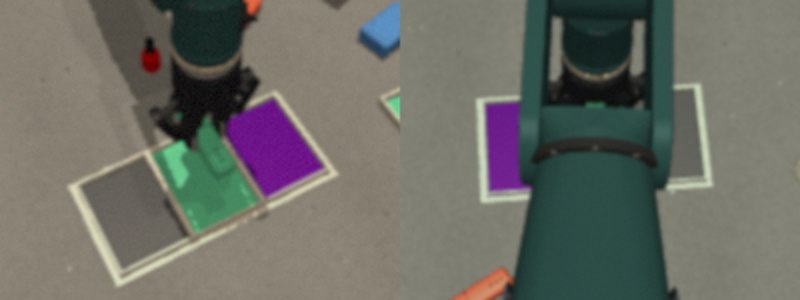

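The case is still held over the mint bay. Next I'll lower it.

Emit:
jog_arm:
  rows:
    - [20,[0,0.2,3],[0,0,0]]
    - [20,[0,0.2,6],[0,0,0]]
    - [20,[0,0.2,8],[0,0,0]]
    - [20,[0,0.2,8.8],[0,0,0]]
    - [20,[0,0.2,9.1],[0,0,0]]
    - [20,[0,0.2,9.1],[0,0,0]]
    - [20,[0,0.2,9.1],[0,0,0]]

```text
time_s: 5.5
eef_pos: [0.653, -0.0296, 0.0156]
orientation: [0.001, 0.716, 0.698, 0.001]
wrist_force: [-0.5, 0.3, -0.5]
gripper_width: 0.0288
```

```bash
python3 -c "
from h import *
go((.651,-.03,.0135),88.6)
cv2.imwrite('pics/s3.png',cv2.resize(cams.get_image('scene')[150:300,160:360,::-1],None,fx=3,fy=3))"
```

```text
t 5.5 pos [ 0.653  -0.0296  0.0156] w 0.0288 F [-0.5  0.3 -0.5] | shift cm [-0.04 -0.2   0.21] turn [ 0.002  0.    -0.   ] deg 0.1
```

View pics/s3.png

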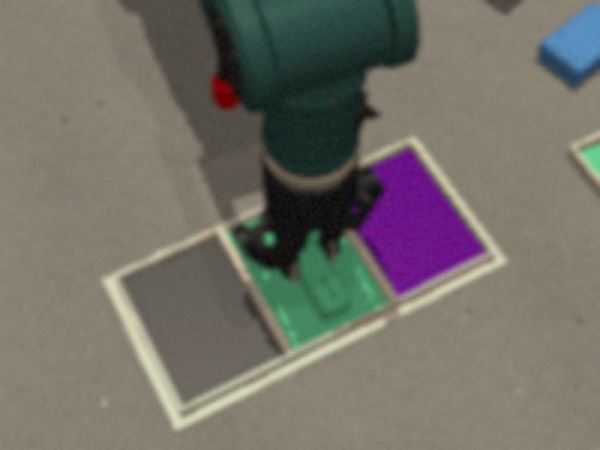

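Emit:
jog_arm:
  rows:
    - [20,[0,-0.1,0.15],[0,0,0]]
    - [20,[0,-0.1,0.25],[0,0,0]]
    - [20,[0,-0.1,0.25],[0,0,0]]
    - [35,[0,-0.1,0.25],[0,0,0]]
    - [45,[0,-0.1,0.25],[0,0,0]]
    - [50,[0,-0.1,0.25],[0,0,0]]
    - [50,[0,-0.1,0.25],[0,0,0]]
    - [50,[0,-0.1,0.25],[0,0,0]]
    - [50,[0,-0.1,-2],[0,0,0]]
    - [50,[0,-0.1,-6],[0,0,0]]
    - [50,[0,-0.1,-11],[0,0,0]]
    - [50,[0,-0.1,-12],[0,0,0]]

```text
time_s: 7.05
eef_pos: [0.6537, -0.0298, 0.1399]
orientation: [0.004, 0.716, 0.698, 0.003]
wrist_force: [0.5, 0.8, 1.2]
gripper_width: 0.0426
```

```bash
python3 -c "
from h import *
go((.4525,.3432,.12),18)"
```

```text
t 7.05 pos [ 0.6537 -0.0298  0.1399] w 0.0426 F [0.5 0.8 1.2] | shift cm [ 36.79 -21.05   1.75] turn [ 0.009 -0.005  1.232] deg 70.6
```

Emit:
jog_arm:
  rows:
    - [60,[36.8,-21,1.2],[0,0,1.23]]
    - [80,[36.8,-21,1.2],[0,0,1.23]]
    - [90,[36.8,-21,1.2],[0,0,1.23]]
    - [90,[36.8,-21,1.2],[0,0,1.23]]
    - [90,[36.8,-21,1.2],[0,0,1.23]]
    - [90,[36.8,-21,1.2],[0,0,1.23]]
    - [90,[36.8,-21,1.2],[0,0,1.23]]
    - [90,[36.8,-21,1.2],[0,0,1.23]]
    - [90,[36.8,-21,1.2],[0,0,1.23]]
    - [90,[36.8,-21,1.2],[0,0,1.23]]
    - [90,[36.8,-21,1.2],[0,0,1.23]]
    - [90,[36.8,-21,1.2],[0,0,1.23]]

```text
time_s: 8.55
eef_pos: [0.4509, 0.3428, 0.1223]
orientation: [0.0, 0.988, 0.157, 0.0]
wrist_force: [0.1, 0.3, 0.1]
gripper_width: 0.077
```

```bash
python3 -c "
from h import *
go((.4525,.3432,.004),18)
for n in('scene','top'):cv2.imwrite('pics/%s4.png'%n,cams.get_image(n)[:,:,::-1])"
python3 - <<'E'
import cv2,numpy as np
a=cv2.imread('pics/scene4.png')[90:290,180:400];b=cv2.imread('pics/top4.png')[100:300,80:320]
cv2.imwrite('pics/m4.png',cv2.resize(np.hstack([a,b]),None,fx=1.7,fy=1.7))
E
```

```text
t 8.55 pos [0.4509 0.3428 0.1223] w 0.077 F [0.1 0.3 0.1] | shift cm [ 0.16  0.   11.83] turn [ 0. -0.  0.] deg 0.0
```

View pics/m4.png

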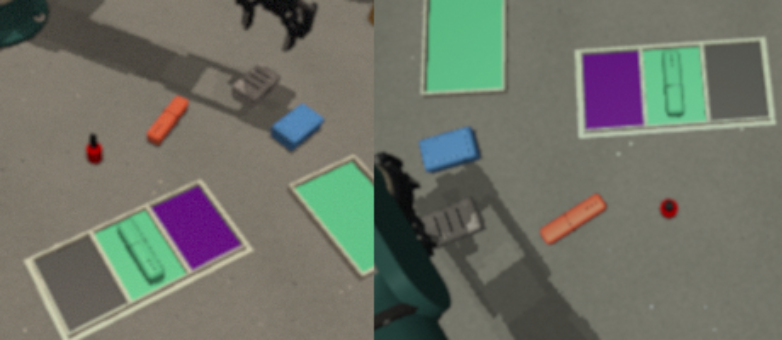

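The mint case now lies centred in the mint bay, at (140,250) in the left crop. Next I'll grasp the tin.

Emit:
jog_arm:
  rows:
    - [90,[0.2,0,4],[0,0,0]]
    - [90,[0.2,0,8],[0,0,0]]
    - [90,[0.2,0,10.5],[0,0,0]]
    - [90,[0.2,0,11.6],[0,0,0]]
    - [90,[0.2,0,11.6],[0,0,0]]
    - [75,[0.2,0,11.6],[0,0,0]]
    - [60,[0.2,0,11.6],[0,0,0]]
    - [50,[0.2,0,11.6],[0,0,0]]
    - [50,[0.2,0,11.6],[0,0,0]]
    - [50,[0.2,0,11.6],[0,0,0]]
    - [50,[0.2,0,11.6],[0,0,0]]
  grip_force: 50

```text
time_s: 10.02
eef_pos: [0.4535, 0.345, 0.0083]
orientation: [-0.001, 0.988, 0.157, 0.002]
wrist_force: [0.4, -0.8, 5.8]
gripper_width: 0.0527
```

```bash
python3 -c "
from h import *
go((.649,-.1335,.12),88.6)
cv2.imwrite('pics/s5.png',cv2.resize(cams.get_image('scene')[90:240,260:460,::-1],None,fx=3,fy=3))"
```

```text
t 10.03 pos [0.4535 0.345  0.0083] w 0.0527 F [ 0.4 -0.8  5.8] | shift cm [  3.75  51.55 -11.2 ] turn [ 0.002 -0.004 -1.23 ] deg 70.5
```

View pics/s5.png

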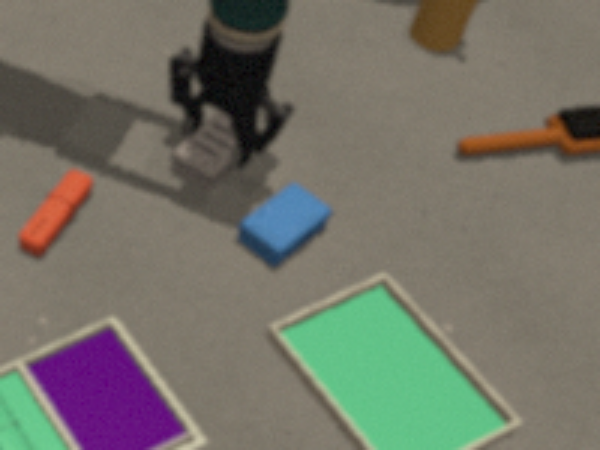

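The tin is gripped, at about (205,150) in the crop, and the blue box hasn't moved.

Emit:
jog_arm:
  rows:
    - [50,[0,0,-2],[0,0,0]]
    - [50,[0,0,-5],[0,0,0]]
    - [50,[0,1,-8],[0,0,0]]
    - [50,[0.4,5,-10],[0,0,-0.1]]
    - [50,[0.8,10,-11],[0,0,-0.25]]
    - [50,[1.2,15,-11],[0,0,-0.4]]
    - [50,[1.6,20,-11],[0,0,-0.55]]
    - [50,[2,25,-11],[0,0,-0.7]]
    - [50,[2.4,30,-11],[0,0,-0.85]]
    - [50,[2.8,35,-11],[0,0,-1]]
    - [50,[3.2,40,-11],[0,0,-1.1]]
    - [50,[3.4,44,-11],[0,0,-1.2]]

```text
time_s: 11.58
eef_pos: [0.6214, -0.0654, 0.1157]
orientation: [-0.0, 0.725, 0.688, -0.0]
wrist_force: [0.4, 0.8, -1.1]
gripper_width: 0.0528
```

```bash
python3 -c "
from h import *
go((.649,-.1335,.11),88.6)"
```

```text
t 11.57 pos [ 0.6214 -0.0654  0.1157] w 0.0528 F [ 0.4  0.8 -1.1] | shift cm [-6.66  3.11  0.57] turn [-0.001  0.    -0.028] deg 1.6
```

Emit:
jog_arm:
  rows:
    - [50,[-3,1.5,0],[0,0,-0.02]]
    - [50,[-5.5,2.7,0],[0,0,-0.03]]
    - [50,[-6.6,3.1,0],[0,0,-0.03]]
    - [50,[-6.6,3.1,0],[0,0,-0.03]]
    - [50,[-6.6,3.1,2.5],[0,0,-0.03]]
    - [50,[-6.6,3.1,5],[0,0,-0.03]]
    - [50,[-6.6,3.1,7],[0,0,-0.03]]
    - [50,[-6.6,3.1,7],[0,0,-0.03]]
    - [50,[-6.6,3.1,7],[0,0,-0.03]]

```text
time_s: 12.7
eef_pos: [0.6492, -0.1308, 0.0473]
orientation: [0.001, 0.716, 0.698, 0.0]
wrist_force: [0.1, 0.2, -0.1]
gripper_width: 0.0529
```

```bash
python3 -c "
from h import *
go((.649,-.1335,.015),88.6)
cv2.imwrite('pics/s6.png',cv2.resize(cams.get_image('scene')[150:300,160:360,::-1],None,fx=3,fy=3))"
```

```text
t 12.7 pos [ 0.6492 -0.1308  0.0473] w 0.0529 F [ 0.1  0.2 -0.1] | shift cm [-0.27 -0.02  3.23] turn [0.002 0.    0.   ] deg 0.1
```

View pics/s6.png

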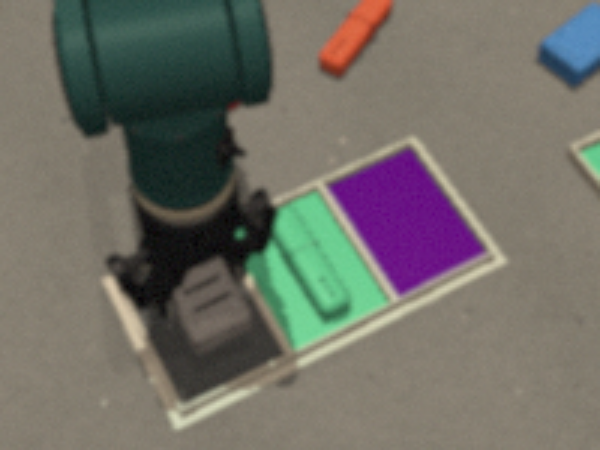

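The tin hangs level over the grey bay. I'll lower it with a small sideways correction.

Emit:
jog_arm:
  rows:
    - [50,[-0.2,0,1],[0,0,0]]
    - [50,[-0.25,0,2],[0,0,0]]
    - [50,[-0.25,0,2.8],[0,0,0]]
    - [50,[-0.25,0,3.0],[0,0,0]]
    - [50,[-0.25,0,3.0],[0,0,0]]
    - [50,[-0.25,0,3.0],[0,0,0]]

```text
time_s: 13.5
eef_pos: [0.6489, -0.1336, 0.0168]
orientation: [0.0, 0.716, 0.698, 0.0]
wrist_force: [0.2, -0.2, -1.3]
gripper_width: 0.0527
```

```bash
python3 -c "
from h import *
go((.649,-.1335,.0145),88.6)"
```

```text
t 13.5 pos [ 0.6489 -0.1336  0.0168] w 0.0527 F [ 0.2 -0.2 -1.3] | shift cm [0.01 0.01 0.23] turn [ 0.001  0.    -0.   ] deg 0.1
```

Emit:
jog_arm:
  rows:
    - [50,[0,0,0.15],[0,0,0]]
    - [50,[0,0,0.25],[0,0,0]]
    - [50,[0,0,0.25],[0,0,0]]
    - [66,[0,0,0.25],[0,0,0]]
    - [70,[0,0,0.25],[0,0,0]]
    - [73,[0,0,0.25],[0,0,0]]
    - [73,[0,0,0.25],[0,0,0]]
    - [73,[0,0,0.25],[0,0,0]]

```text
time_s: 14.5
eef_pos: [0.6485, -0.1336, 0.0138]
orientation: [0.0, 0.716, 0.698, -0.0]
wrist_force: [0.3, -0.4, 0.2]
gripper_width: 0.0622
```

Emit:
jog_arm:
  rows:
    - [73,[0,0,-1],[0,0,0]]
    - [73,[0,0,-3],[0,0,0]]
    - [73,[0,0,-7],[0,0,0]]
    - [73,[0,0,-12],[0,0,0]]
    - [73,[0,0,-12],[0,0,0]]

```text
time_s: 15.12
eef_pos: [0.6523, -0.1346, 0.1432]
orientation: [0.007, 0.716, 0.698, 0.004]
wrist_force: [-0.3, -0.1, 0.4]
gripper_width: 0.0621
```

```bash
python3 -c "
from h import *
go((.4487,-.3286,.13),88.6)
go((.4487,-.3286,.13),60)"
```

```text
t 15.12 pos [ 0.6523 -0.1346  0.1432] w 0.0621 F [-0.3 -0.1  0.4] | shift cm [-19.89 -19.89   1.1 ] turn [ 0.015  0.004 -0.   ] deg 0.9
t 15.12 pos [ 0.6523 -0.1346  0.1432] w 0.0621 F [-0.3 -0.1  0.4] | shift cm [-19.89 -19.89   1.1 ] turn [0.015 0.    0.499] deg 28.6
```

Emit:
jog_arm:
  rows:
    - [70,[-5,-5,0],[0,0,0.1]]
    - [70,[-9,-9,0],[0,0,0.2]]
    - [70,[-13,-13,0.5],[0,0,0.3]]
    - [70,[-17,-17,0.8],[0,0,0.4]]
    - [70,[-19.5,-19.5,1],[0,0,0.5]]
    - [70,[-19.9,-19.9,1],[0,0,0.5]]
    - [70,[-19.9,-19.9,1],[0,0,0.5]]
    - [70,[-19.9,-19.9,1],[0,0,0.5]]
    - [70,[-19.9,-19.9,1],[0,0,0.5]]

```text
time_s: 16.25
eef_pos: [0.4455, -0.3267, 0.1239]
orientation: [0.0, 0.866, 0.5, 0.0]
wrist_force: [0.4, -0.5, 0.5]
gripper_width: 0.0599
```

Run:
```python
from h import *
go((.4487,-.3286,.0),60)
for n in('scene','top'):cv2.imwrite('pics/%s7.png'%n,cams.get_image(n)[:,:,::-1])
a=cv2.imread('pics/scene7.png')[180:320,80:360];b=cv2.imread('pics/top7.png')[100:240,180:400]
for (n,im,off) in (('scene',a,(80,180)),('top',b,(180,100))):
    c=cv2.resize(im,None,fx=2.8,fy=2.8,interpolation=cv2.INTER_CUBIC)
    for B in(box((.6487,-.134),-1.4,.086,.054,.006,.038),box((.6513,-.0295),-1.4,.112,.03,.006,.032)):
        draw(c,n,B[4:],2.8,np.array(off),(0,255,255))
    if n=='scene': A=c
    else: Bm=c
Bm=cv2.copyMakeBorder(Bm,0,0,0,A.shape[1]-Bm.shape[1],cv2.BORDER_CONSTANT)
cv2.imwrite('pics/m7.png',np.vstack([A[:299],Bm[:299]]))
```

```text
t 16.25 pos [ 0.4455 -0.3267  0.1239] w 0.0599 F [ 0.4 -0.5  0.5] | shift cm [-1.000e-02  3.700e-01  1.239e+01] turn [ 0.    -0.     0.001] deg 0.1
```

View pics/m7.png

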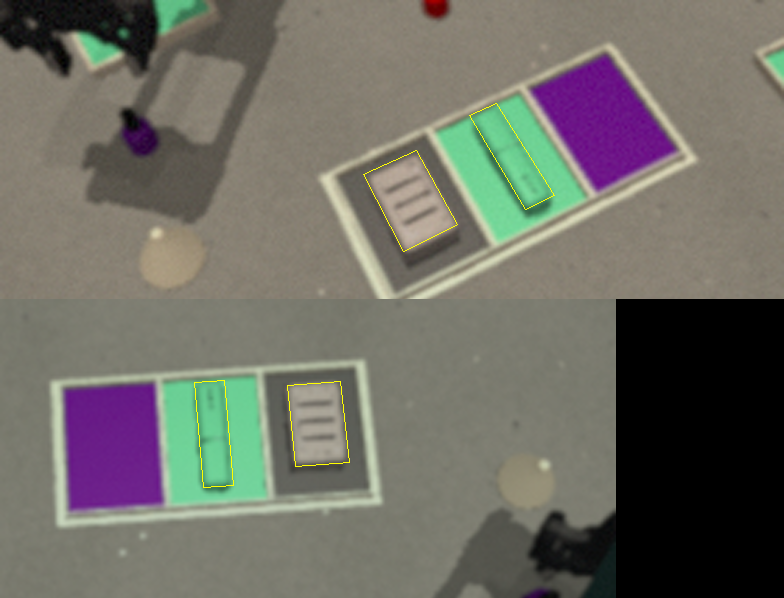

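Both items match their predicted outlines: the tin at (410,200) and the mint case at (510,157). The bottle at (142,137) is still upright. Next I'll grasp it low on its body.

Emit:
jog_arm:
  rows:
    - [70,[0,0.35,0],[0,0,0]]
    - [70,[0,0.35,3],[0,0,0]]
    - [70,[0,0.35,6],[0,0,0]]
    - [70,[0,0.35,9],[0,0,0]]
    - [70,[0,0.35,11.5],[0,0,0]]
    - [70,[0,0.35,12.3],[0,0,0]]
    - [70,[0,0.35,12.3],[0,0,0]]

```text
time_s: 17.23
eef_pos: [0.4478, -0.3293, 0.0007]
orientation: [-0.0, 0.866, 0.5, -0.0]
wrist_force: [-0.1, 0.5, -0.3]
gripper_width: 0.0599
```

Run:
```python
from h import *
go((.4487,-.3286,.0),60)
cv2.imwrite('pics/s8.png',cv2.resize(cams.get_image('scene')[170:290,70:210,::-1],None,fx=4,fy=4))
```

```text
t 17.23 pos [ 0.4478 -0.3293  0.0007] w 0.0599 F [-0.1  0.5 -0.3] | shift cm [0.11 0.05 0.07] turn [-0.    -0.    -0.001] deg 0.1
```

View pics/s8.png

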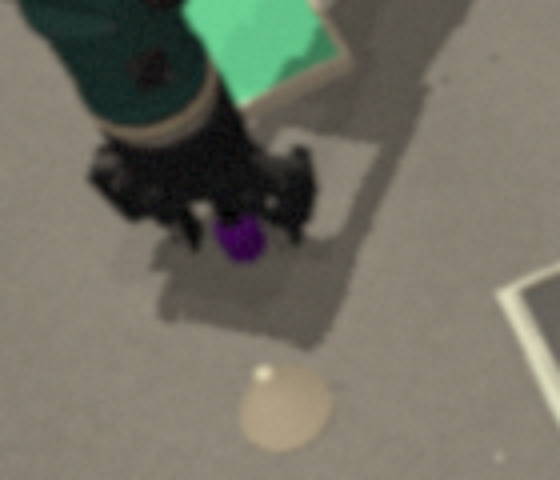

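The bottle at (242,238) is centred between the open fingers. I'll close slowly.

Emit:
jog_arm:
  rows:
    - [60,[0,0,-0.1],[0,0,0]]
    - [50,[0,0,-0.1],[0,0,0]]
    - [42,[0,0,-0.1],[0,0,0]]
    - [38,[0,0,-0.1],[0,0,0]]
    - [34,[0,0,-0.1],[0,0,0]]
    - [30,[0,0,-0.1],[0,0,0]]
    - [25,[0,0,-0.1],[0,0,0]]
    - [20,[0,0,-0.1],[0,0,0]]
    - [20,[0,0,-0.1],[0,0,0]]
    - [20,[0,0,-0.1],[0,0,0]]
    - [20,[0,0,-0.1],[0,0,0]]
  grip_force: 35

```text
time_s: 18.65
eef_pos: [0.4478, -0.3294, 0.0022]
orientation: [0.0, 0.866, 0.499, 0.0]
wrist_force: [-1.4, 1.9, 4.6]
gripper_width: 0.0289
```

Emit:
jog_arm:
  rows:
    - [20,[0,0,-0.8],[0,0,0]]
    - [20,[0,0,-1.8],[0,0,0]]
    - [20,[0,0,-2.8],[0,0,0]]
    - [20,[0,0,-2.8],[0,0,0]]

```text
time_s: 19.15
eef_pos: [0.4485, -0.33, 0.0313]
orientation: [0.001, 0.866, 0.499, 0.0]
wrist_force: [0.3, -0.5, -1.2]
gripper_width: 0.0289
```

Run:
```python
from h import *
go((.654,.075,.12),60)
cv2.imwrite('pics/s9.png',cv2.resize(cams.get_image('scene')[170:290,70:210,::-1],None,fx=4,fy=4))
```

```text
t 19.15 pos [ 0.4485 -0.33    0.0313] w 0.0289 F [ 0.3 -0.5 -1.2] | shift cm [45.34 -2.48 -8.91] turn [ 0.003  0.001 -0.001] deg 0.2
```

View pics/s9.png

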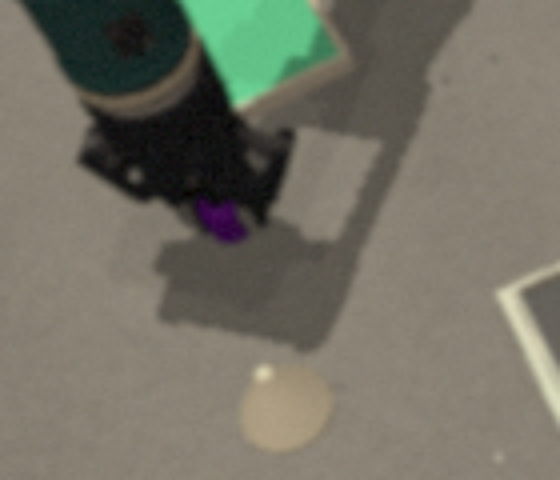

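The bottle is held upright, at (220,220) in the crop. I'll lift it and carry it gently to the purple bay.

Emit:
jog_arm:
  rows:
    - [20,[0,0,-1.5],[0,0,0]]
    - [20,[0,0,-4],[0,0,0]]
    - [20,[1,0,-6.5],[0,0,0]]
    - [20,[4,-0.2,-8.5],[0,0,0]]
    - [20,[8,-0.4,-9],[0,0,0]]
    - [20,[12.5,-0.7,-9],[0,0,0]]
    - [20,[17,-0.9,-9],[0,0,0]]
    - [20,[21.5,-1.2,-9],[0,0,0]]
    - [20,[26,-1.4,-9],[0,0,0]]
    - [20,[30.5,-1.7,-9],[0,0,0]]
    - [20,[35,-1.9,-9],[0,0,0]]
    - [20,[38.5,-2.1,-9],[0,0,0]]

```text
time_s: 20.7
eef_pos: [0.6231, 0.0162, 0.1205]
orientation: [0.0, 0.866, 0.5, 0.0]
wrist_force: [0.4, -0.3, -0.3]
gripper_width: 0.0287
```

```bash
python3 -c "
from h import *
go((.654,.075,.12),60)"
```

```text
t 20.7 pos [0.6231 0.0162 0.1205] w 0.0287 F [ 0.4 -0.3 -0.3] | shift cm [ 6.63 -0.26  0.05] turn [ 0.001 -0.    -0.   ] deg 0.0
```

Emit:
jog_arm:
  rows:
    - [20,[2.5,-0.1,0],[0,0,0]]
    - [20,[5,-0.2,0],[0,0,0]]
    - [20,[6.4,-0.3,0],[0,0,0]]
    - [20,[6.6,-0.3,1],[0,0,0]]
    - [20,[6.6,-0.3,3],[0,0,0]]
    - [20,[6.6,-0.3,5.5],[0,0,0]]
    - [20,[6.6,-0.3,7.5],[0,0,0]]
    - [20,[6.6,-0.3,8.5],[0,0,0]]
    - [20,[6.6,-0.3,8.5],[0,0,0]]
    - [20,[6.6,-0.3,8.5],[0,0,0]]

```text
time_s: 21.95
eef_pos: [0.6537, 0.073, 0.0359]
orientation: [0.001, 0.866, 0.499, 0.001]
wrist_force: [-0.3, 0.5, -0.2]
gripper_width: 0.0286
```

Run:
```python
from h import *
go((.654,.075,.0085),60)
cv2.imwrite('pics/s10.png',cv2.resize(cams.get_image('scene')[150:290,190:360,::-1],None,fx=4,fy=4))
```

```text
t 21.95 pos [0.6537 0.073  0.0359] w 0.0286 F [-0.3  0.5 -0.2] | shift cm [ 0.19 -0.08  2.74] turn [ 0.002 -0.001 -0.001] deg 0.1
```

View pics/s10.png

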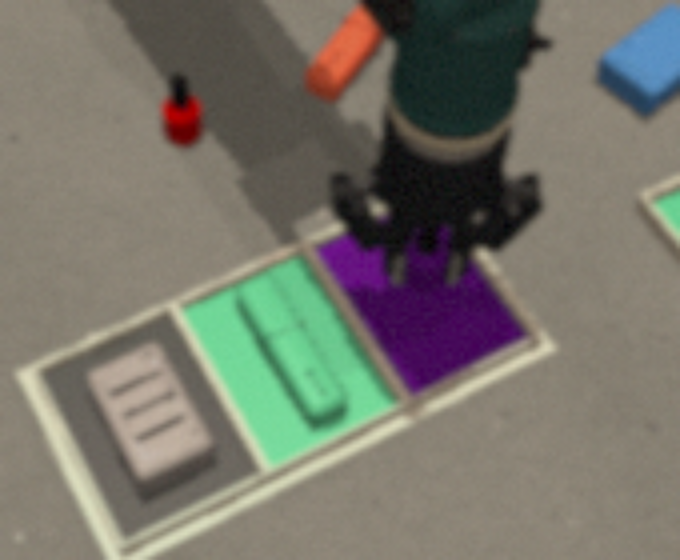

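The bottle hangs over the purple bay, at about (425,255) in the crop.

Emit:
jog_arm:
  rows:
    - [20,[0.2,0,1],[0,0,0]]
    - [20,[0.2,0,1.8],[0,0,0]]
    - [20,[0.2,0,2.4],[0,0,0]]
    - [20,[0.2,0,2.6],[0,0,0]]
    - [20,[0.2,0,2.6],[0,0,0]]
    - [20,[0.2,0,2.6],[0,0,0]]

```text
time_s: 22.75
eef_pos: [0.6542, 0.0747, 0.009]
orientation: [0.0, 0.866, 0.499, 0.0]
wrist_force: [-0.1, -0.0, -0.7]
gripper_width: 0.0292
```

```bash
python3 -c "
from h import *
go((.654,.075,.0085),60)"
```

```text
t 22.75 pos [0.6542 0.0747 0.009 ] w 0.0292 F [-0.1 -0.  -0.7] | shift cm [ 0.02 -0.03  0.05] turn [ 0.001 -0.    -0.001] deg 0.1
```

Emit:
jog_arm:
  rows:
    - [20,[0,0,0.1],[0,0,0]]
    - [20,[0,0,0.1],[0,0,0]]
    - [36,[0,0,0.1],[0,0,0]]
    - [40,[0,0,0.1],[0,0,0]]
    - [46,[0,0,0.1],[0,0,0]]
    - [52,[0,0,0.1],[0,0,0]]
    - [56,[0,0,0.1],[0,0,0]]
    - [56,[0,0,0.1],[0,0,0]]
    - [56,[0,0,0.1],[0,0,0]]

```text
time_s: 23.88
eef_pos: [0.6539, 0.0747, 0.0078]
orientation: [0.0, 0.866, 0.499, 0.0]
wrist_force: [0.6, 0.5, 0.5]
gripper_width: 0.048
```

Emit:
jog_arm:
  rows:
    - [56,[0,0,-1],[0,0,0]]
    - [56,[0,0,-3],[0,0,0]]
    - [56,[0,0,-6],[0,0,0]]
    - [56,[0,0,-10],[0,0,0]]
    - [56,[0,0,-14],[0,0,0]]
    - [56,[0,14,-18],[0,0,0]]
    - [56,[-12,-14,-18],[0,0,0]]
    - [56,[-18,-20,-18],[0,0,0]]
    - [56,[-22,-23,-18],[0,0,0]]
    - [56,[-22,-23,-18],[0,0,0]]
    - [56,[-22,-23,-18],[0,0,0]]
    - [56,[-22,-23,-18],[0,0,0]]

```text
time_s: 25.38
eef_pos: [0.3428, -0.0006, 0.1897]
orientation: [0.001, 0.866, 0.5, 0.001]
wrist_force: [0.6, -0.7, 0.2]
gripper_width: 0.0484
```

Run:
```python
from h import *
go((.4,-.3,.15),60)
for n in('scene','top'):cv2.imwrite('pics/%s11.png'%n,cams.get_image(n)[:,:,::-1])
out=[]
for n,(x,y,w,h) in (('scene',(180,110,210,190)),('top',(100,110,230,190))):
    c=cv2.resize(cv2.imread(f'pics/{n}11.png')[y:y+h,x:x+w],None,fx=1.8,fy=1.8,interpolation=cv2.INTER_CUBIC)
    off=np.array([x,y])
    for B in(box((.6487,-.134),-1.4,.086,.054,.006,.038),box((.6513,-.0295),-1.4,.112,.03,.006,.032)): draw(c,n,B[4:],1.8,off,(0,255,255))
    draw(c,n,circ((.654,.075),.015,.036),1.8,off,(0,255,255));draw(c,n,circ((.654,.075),.0075,.068),1.8,off,(255,255,255))
    out.append(c)
cv2.imwrite('pics/m11.png',np.hstack(out))
# drift of untouched things
for n in('scene','top'):
    d=cv2.absdiff(cv2.imread(f'pics/{n}0.png'),cv2.imread(f'pics/{n}11.png')).max(2)
    for nm,p in dict(blue=(.571,.341,.02),coral=(.441,.151,.013),red=(.43,.01,.02),cone=(.58,-.32,.02)).items():
        u=proj(n,p)[0].astype(int); print(n,nm,u,d[u[1]-22:u[1]+22,u[0]-22:u[0]+22].max())
```

```text
t 25.38 pos [ 0.3428 -0.0006  0.1897] w 0.0484 F [ 0.6 -0.7  0.2] | shift cm [-23.06  19.93   4.02] turn [ 0.003 -0.001 -0.001] deg 0.2
scene blue [352 163] 67
scene coral [278 160] 12
scene red [236 174] 56
scene cone [148 265] 10
top blue [125 188] 8
top coral [197 228] 84
top red [249 227] 112
top cone [360 163] 7
```

View pics/m11.png

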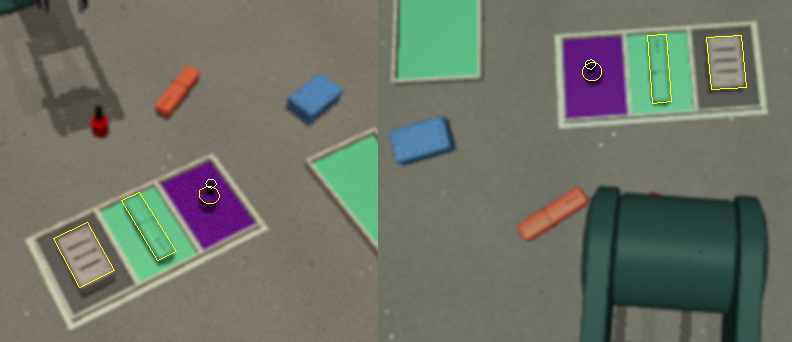

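All three items sit on their predicted outlines in both views. The bottle stands at (210,190) in the left crop, and the blue box, coral case and red polish look unmoved. The higher pixel differences come from the removed tin and the arm or its shadow. I'll hand in.

```bash
python3 -c "
from workcell import order
print(order.job_done())"
```

```text
the job is handed in; nothing more can be done
None
```

I packed all three things into the caddy and handed the job in at about 25 s: the mint case first, then the steel tin, then the purple polish. No verdict was reported.

- **My things:** In the last pictures from both cameras, the tin, case and polish match their predicted outlines at the bay centres, within a few millimetres by eye. The tin and case lie flat and lengthways, the bottle stands upright, and the gripper is well clear.
- **Not mine:** The blue box, coral case and cone each looked unchanged from the start in at least one view.
- **Flagged by the check:** My pixel comparison showed differences around the blue box (scene view), the coral case (top view) and the red polish (both views). The blue and coral ones come from the removed tin and from the arm in the picture. The red polish was partly behind the arm in the top view and under its shadow in the scene view. It looked upright in its place there, but I did not measure its position.

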